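# Hang the ballast link on the spring-balanced arm

### The job

Draw the steel ballast link out of its storage sleeve by its eye end, lay it flat on the worktop and let go, then take it again by its upright grip. Hook its oblong eye over the wide head of the stud on the spring-balanced arm by tilting it, toe end first under the head, and level it onto the arm's round seat; lower it gently until the arm has sunk and settled under the weight, and only then let go, so that the arm alone carries the link, flat on the seat. Do not let the arm drop or spring, and leave the roll of tape and the two small bottles where they are.

Things in the scene. Friction and masses are not known exactly. Their poses are not given: they have to be found in the camera images.
- ballast_link: Loose ballast link, bare steel, 0.20 to 0.29 kg, 104 mm long (x -24 to +80), 62 mm wide. Origin: centre of its oblong eye, on the underside; x runs from the eye towards the grip, z up. The eye goes through the 5 mm plate: 30 mm along x (-15 to +15), 44 mm across. Centre of mass about 10 mm from the origin towards the grip. It starts in the sleeve, grip inside, eye end out.
- cheeks (a point): Centre of the link's two cheeks, 7 mm above its underside over the eye's centre. They are ribs along both sides of the eye, 9 mm wide, 14 mm high from the underside, x -24 to +24, outer faces 62 mm apart: grasp the stowed link here from above, across both.
- toe (a point): Lower inner edge of the link's toe bar, at x -15 mm, on the underside. The toe bar closes the eye at the end away from the grip: 9 mm wide (x -24 to -15), 5 mm thick; a like bar lies at x +15 to +24.
- grip (a point): A point in the link's upright black grip, at x +58 mm, 20 mm above the link's underside. The grip is 12 mm thick (across the link), 38 mm long (x +39 to +77) and stands from 5 to 32 mm above the underside, on a neck 24 mm wide and 5 mm thick; pinch it from above across its thickness. Axes as the link's.
- sleeve: Fixed grey plastic storage sleeve. Origin on the worktop, within 6 mm of under the stowed eye's centre; x points into the sleeve. Its floor, 6 mm thick and 40 mm wide, runs from x -20 to +92 mm; the link lies on it.
- mouth (a point): Middle of the sleeve's mouth at floor level (x +32 mm from the sleeve's origin). The roofed part behind it is 62 mm long, 40 mm wide, its top 49 mm above the worktop; inside 32 mm wide, 39 mm high. Slide the link out along the sleeve's -x: 50 mm clears its grip of the roof, 105 mm takes it off the floor.
- seat (a point): Centre of the round steel seat (disc 56 mm in diameter) at the tip of the spring-balanced arm, on its upper face, about 114 mm above the worktop at the start. z is the stud's axis, upwards (it leans 0.06 rad while the arm is unloaded); y points along the arm away from its post. The stud, 9 mm thick, rises from here.
- stud_head (a point): Centre of the top of the stud's round head, 26 mm above the seat. The head is 35 mm in diameter, 4 mm thick, with 22 mm of free stud below it. It is wider than the eye's 30 mm: tilt the link 30 to 40 degrees, grip end raised, bring the toe bar below the head's edge, slide it in to the stud, then lower the grip end past the head.
- balance_arm (a joint): Sinking of the arm, rad: 0 at its upper stop, grows as the tip sinks, lower stop 0.26. The aluminium arm is 200 mm from hinge (90 mm above the worktop) to stud. A damped spring holds it up with about 0.9 N at the tip and yields about 20 mm per newton beyond that; under the link it rests between about 0.09 and 0.22.
- balancer: The arm's fixed grey base (120 x 100 mm) with its post and hinge fork, 108 mm high. Origin under the hinge, on the worktop; the arm runs along +y from here.
- tape: Bystander: roll of buff label tape lying flat, 72 mm in diameter, 18 mm high; origin at the underside.
- white_bottle: Bystander: white plastic bottle, 52 mm in diameter, 100 mm high; origin at the underside.
- small_reagent: Bystander: small clear stoppered reagent bottle, 46 mm in diameter, 89 mm high; origin at the underside.
Not all that is in view belongs to the job. Leave any pink look-alike of the ballast_link alone.

How it is judged:
On the way, in this order (a step that is already met when the one before it is completed fails the run):
1. the link lies flat on the worktop, out of the sleeve, and is let go (height (world z) of ballast_link below 0.004 m and angle between ballast_link's own z axis and vertical below 0.05 rad and linear speed of ballast_link below 0.02 m/s and contact force between the fingers and ballast_link below 0.1 N), for 0.2 s.
2. the link, still held, is hooked and level under the stud's head (underside within 6 mm of the seat, within 0.2 rad of level with it) and the arm has sunk at least 0.06 rad and is slower than 0.1 rad/s (horizontal distance between ballast_link and seat below 0.022 m and z of ballast_link in the frame of seat between -0.004 and 0.006 m and velocity of joint balance_arm between -0.1 and 0.1 rad/s and angle between the z axis of ballast_link and the z axis of seat, either way round below 0.2 rad and value of joint balance_arm above 0.06 rad and contact force between the fingers and ballast_link above 0.3 N), for 0.3 s.
At the end, for the whole second after the job is handed in: The link lies flat on the arm's seat (within 0.1 rad, its underside within 6 mm of the seat) with the stud through its eye (eye centre within 22 mm of the stud) and the head above it; the arm, sunk by more than 0.06 rad under the weight, and the link are at rest (horizontal distance between ballast_link and seat below 0.022 m and z of ballast_link in the frame of seat between -0.004 and 0.006 m and velocity of joint balance_arm between -0.05 and 0.05 rad/s and angle between the z axis of ballast_link and the z axis of seat, either way round below 0.1 rad and value of joint balance_arm above 0.06 rad and linear speed of ballast_link below 0.02 m/s); the robot touches nothing.
It fails at once if the arm drops or springs (faster than 0.8 rad/s) (velocity of joint balance_arm above 0.8 rad/s or velocity of joint balance_arm below -0.8 rad/s).
It fails at once if the roll of tape is moved by more than 20 mm (distance of tape from where it was at the start of the episode above 0.02 m).
It fails at once if the white bottle is moved by more than 20 mm (distance of white_bottle from where it was at the start of the episode above 0.02 m).
It fails at once if the small reagent bottle is moved by more than 20 mm (distance of small_reagent from where it was at the start of the episode above 0.02 m).
It also fails if it takes over 64 s, if anything falls off the work surface, if the arm or the gripper's body presses on something with over 40 N, if the wrist force passes 120 N, or if a joint passes its speed limit or range.

### The arm

A 6-joint arm with a two-finger parallel gripper is mounted at the origin on a cart in front of the work surface, level with it; the furniture and walls round the work are solid. World frame = base frame: x ahead of the robot, y to its left, z up, the work surface at z = 0. Lengths are in m, angles in rad, forces in N, time in s.
With the tool pointing down it reaches from about 0.3 to 0.875 m from the base axis. Payload 6.4 kg.
Tool frame: the origin (TCP) lies midway between the tips of the shut fingers; the grasp point (between the pads) lies 19 mm behind it; z points along the fingers, y is the line along which they close (so a half turn about z gives the same grasp; the last joint's range is limited). The gripper opens to 85 mm and grips with 20 to 120 N. Pads are 22 mm wide; open, the fingers measure 114 mm over their backs; the gripper's body (76 mm by 85 mm) begins 54 mm behind the grasp point. The pads swing forward as they close: fully open they stand 13 mm farther back than shut.
Start: joints at [-1.54, 0.181, 1.607, -0, 1.354, -0.206], TCP at [0.135, -0.559, 0.231] pointing down, gripper open.
Joint ranges: [-2.99, 2.99], [-0.89, 2.07], [0.3, 2.58], [-1.14, 4.28], [0, 2.63], [-3.12, 3.12]. Speed limits (rad/s): [2.57, 2.57, 3.01, 3.14, 3.14, 3.14].

### API

Orientations are given as a unit quaternion [w, x, y, z].
In Python, from bench import sensors, vision, ctrl gives the robot as it stands.
- The arm moves only by the tool carry_out, never from a script. Its argument "deltas" is text: rows parted by semicolons, each of 7 numbers parted by spaces: the shift along the tool's x, y, z in mm, then the turn, a rotation vector about the tool's x, y, z in rad, then the closure, from 0 (fully open) to 1 (shut). In form: tx ty tz ax ay az claw; .... A call has 1 to 12 rows; each row is the pose to reach, as a shift and turn from the pose commanded when the call began, along the tool's axes at that moment; what a row does not reach only later rows make up. A row lasts 1/8 s, in which the tool goes at most 62.5 mm and 10.7 degrees, less where a joint would pass 70% of its speed; a pose out of reach is approached as far as the arm can. A call with a gripper value outside its range is refused whole. The fingers move at their own pace and stop on an object; the grip force is fixed at half the most. Time passes only in rows, so rows that repeat a pose let the fingers close. It gives the time, the measured TCP pose, the force, the opening and the grip force at its end, in the units of the state.
- sensors.get_obs(): the state, without advancing time (a new reading comes with each control period).
- vision.camera(name): name is "scene" or "top" or "wrist"; returns the picture (480x640x3 uint8, blue, green, red); there is no depth.
- vision.camera_model(name): a dict with "K" (3x3 intrinsics, pixels), "k1" (the pictures are not rectified: a ray, as slopes to the right and down, at radius r is drawn at 1 + k1 r^2 times it, then the intrinsics apply), "extrinsics" (4x4, takes a point from world to camera coordinates); the wrist camera has in their place "hand_eye" (4x4, takes a point from camera to tool coordinates, whose origin is the TCP and whose axes are the flange's). Camera axes: x right, y down, z forward; pixel columns grow to the right and rows downward; lengths in m; the calibration is good to about 2 mm. A picture is of the moment at which its call begins: read the wrist's pose just before it. camera_model takes no time and is no camera call.
- ctrl.hand_in(): hands the job in; it is judged then, once.
The state is a dict: "time_s": time; "q": joint angles; "dq": joint speeds; "joint_efforts": joint torques, N m; "eef_pos": TCP position; "eef_rot": TCP orientation; "wrist_force": force on the tool from outside, world axes, zero at the start; "torque": the same for the moment, N m; "opening": opening from 0.0 (shut) to 1.0 (fully open); "grasp_force": force on a finger pad.
Only numpy, scipy, OpenCV 4.12 (cv2) and the standard library are available. Lean on these libraries where they do the work, as an engineer would, in place of code of your own. Each camera call takes 0.05 s, during which the arm holds its last target. There are 200 camera calls.

## Working session

There is one attempt and no reset: what is moved stays moved. The work goes in short steps, Python scripts to look and compute and a tool call to move; the robot and the scene stay as the last step left them, time stands still between calls to the robot, and variables do not carry over. Pictures are saved under pics/ and viewed, at most 10 in all, crops included, and the job is handed in when it is done.

Besides the shell and the picture viewer there is one more tool, called after "Emit:" in YAML: its name, and indented under it one key for each argument. carry_out: Moves the arm, as the interface text tells. Its arguments: {"type":"object","properties":{"deltas":{"type":"string"}},"required":["deltas"]}

```bash
ls; mkdir -p pics; cat > h.py <<'E'
import numpy as np, cv2
from scipy.spatial.transform import Rotation as R
from bench import sensors, vision, ctrl
def rot(q): return R.from_quat([q[1],q[2],q[3],q[0]]).as_matrix()
def snap(n,f=None):
    o=sensors.get_obs(); im=vision.camera(n)
    if f: cv2.imwrite('pics/'+f,im)
    return o,im
def cam(n,o=None):
    m=vision.camera_model(n); K=np.array(m['K']);
    if 'extrinsics' in m: T=np.linalg.inv(np.array(m['extrinsics']))
    else:
        T=np.eye(4);T[:3,:3]=rot(o['eef_rot']);T[:3,3]=o['eef_pos'];T=T@np.array(m['hand_eye'])
    return K,m['k1'],T
def ray(c,uv):
    K,k,T=c; d=np.array([(uv[0]-K[0,2])/K[0,0],(uv[1]-K[1,2])/K[1,1]]); s=d.copy()
    for _ in range(20): s=d/(1+k*(s@s))
    v=T[:3,:3]@np.array([s[0],s[1],1]); return T[:3,3],v/np.linalg.norm(v)
def onz(c,uv,z):
    p,v=ray(c,uv); return p+v*(z-p[2])/v[2]
def proj(c,P):
    K,k,T=c; q=np.linalg.inv(T)@np.append(P,1); s=q[:2]/q[2]; s=s*(1+k*(s@s)); return s*[K[0,0],K[1,1]]+K[:2,2]
def tri(rs):
    A=sum(np.eye(3)-np.outer(v,v) for p,v in rs); b=sum((np.eye(3)-np.outer(v,v))@p for p,v in rs)
    return np.linalg.solve(A,b)
E
python3 - <<'E'
from h import *
for n in ['scene','top','wrist']:
    o,im=snap(n,n+'0.png'); c=cam(n,o); print(n,c[0][0,0],c[1],c[2][:3].round(3).tolist())
print(o)
E
```

```text
pics
scene 526.299194480792 -0.13364134167310854 [[-0.692, -0.555, 0.461, 0.072], [-0.722, 0.525, -0.45, 0.527], [0.008, -0.645, -0.764, 0.967]]
top 529.77853721031 -0.1009000185075992 [[0.027, -0.98, 0.197, 0.379], [-1.0, -0.029, -0.005, 0.007], [0.011, -0.196, -0.98, 1.28]]
wrist 418.51942171393057 -2.9153353552270387e-05 [[0.235, -0.935, -0.266, 0.203], [-0.972, -0.227, -0.062, -0.542], [-0.002, 0.273, -0.962, 0.373]]
{'time_s': 0.1, 'q': array([-1.54029363e+00,  1.81439697e-01,  1.60789516e+00,  3.56126792e-06,
        1.35380450e+00, -2.06253733e-01]), 'dq': array([ 6.82044536e-05, -2.09794007e-03, -6.56064221e-04,  8.40095136e-05,
       -8.28253706e-04, -1.32600631e-03]), 'joint_efforts': array([ 3.85986696e-04, -4.45875299e+01, -3.52238238e+01, -1.96797523e-04,
        4.12941357e-03,  4.11471657e-07]), 'eef_pos': array([ 0.13489545, -0.55844998,  0.23049566]), 'eef_rot': array([-7.70215518e-04,  9.93001226e-01,  1.18101511e-01,  6.96031610e-05]), 'wrist_force': array([-0.56625465, -0.35102486,  0.58434699]), 'torque': array([ 0.01526623, -0.02141043, -0.02281756]), 'grasp_force': 0.0, 'opening': 1.0005427021348117}
```

```bash
sleep 1
```

```text
(no output)
```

View pics/top0.png

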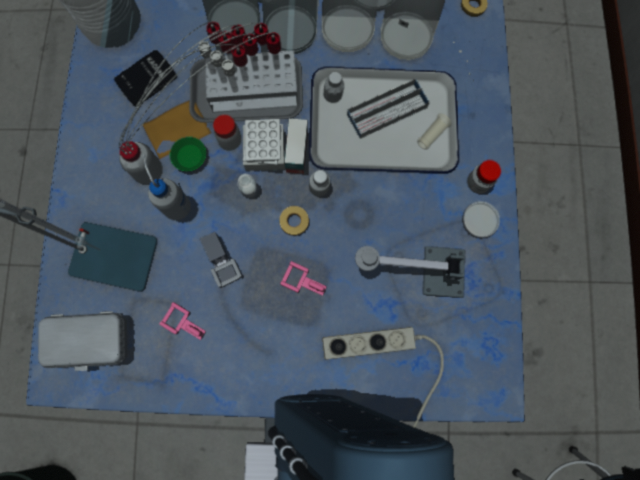

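View pics/scene0.png

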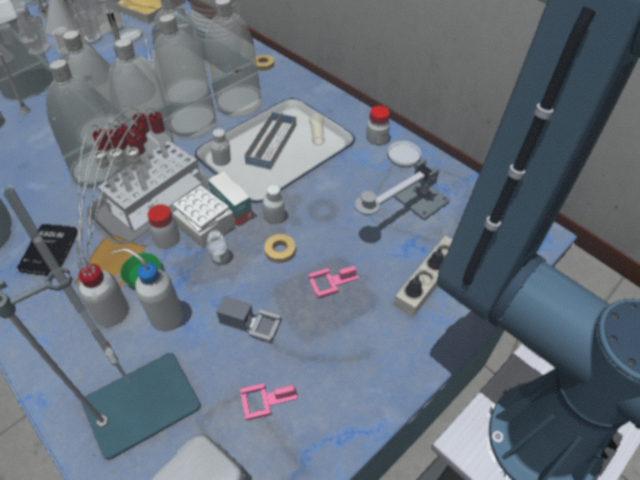

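The top view shows the sleeve at (212,247) with the link's eye at (227,272). The stud head is at (368,259), the post at (453,267) and the tape at (294,220). Two pink decoys lie at (297,277) and (183,320). The scene view shows the eye at (264,325) and the head at (368,199).

```bash
python3 - <<'E'
from h import *
t=cam('top');s=cam('scene')
def both(a,b): 
    P=tri([ray(t,a),ray(s,b)]); return P.round(3), (proj(t,P)-a).round(1)
print('eye',both((227,272),(264,325)),onz(t,(227,272),.011))
print('head',both((368,259),(368,199)),onz(t,(368,259),.14))
print('post',onz(t,(456,265),.1),'sleeve roof',onz(t,(212,245),.049))
for n,p in dict(tape=(294,220),wb=(320,181),rg=(247,185),pink1=(295,275),pink2=(175,318)).items(): print(n,onz(t,p,.01))
o,_=snap('wrist')
E
```

```text
eye (array([0.553, 0.222, 0.002]), array([0.2, 0.3])) [0.5524404  0.22146596 0.011     ]
head (array([ 0.574, -0.107,  0.13 ]), array([-0.1, -0.2])) [ 0.57229959 -0.10638167  0.14      ]
post [ 0.57080226 -0.31134319  0.1       ] sleeve roof [0.61063697 0.25464373 0.049     ]
tape [0.68656219 0.06412419 0.01      ]
wb [0.78895728 0.00275584 0.01      ]
rg [0.77323697 0.18506719 0.01      ]
pink1 [0.55017196 0.05676056 0.01      ]
pink2 [0.43775022 0.3403128  0.01      ]
```

```bash
cat >> h.py <<'E'
def down(yaw,tilt=0):
    # tool z down, tool x at yaw (deg); tilt>0 (deg): raises the tool-x end (fingers swing to +x)
    y=np.radians(yaw); M=np.array([[np.cos(y),np.sin(y),0],[np.sin(y),-np.cos(y),0],[0,0,-1]]).T.reshape(3,3).T
    M=np.column_stack([[np.cos(y),np.sin(y),0],[np.sin(y),-np.cos(y),0],[0,0,-1]])
    return M@R.from_rotvec([0,-np.radians(tilt),0]).as_matrix()
def delta(P,M,o=None):
    o=o or sensors.get_obs(); A=rot(o['eef_rot'])
    d=A.T@(np.array(P)-o['eef_pos'])*1000; r=R.from_matrix(A.T@M).as_rotvec()
    print('delta',d.round(1),r.round(3)); return d,r
E
python3 - <<'E'
from h import *
delta([.58,.237,.22],down(29.6)); print(down(0,30).round(2))
E
```

```text
delta [ 619.3 -669.    11.6] [-0.001 -0.    -0.28 ]
[[ 0.87  0.   -0.5 ]
 [ 0.   -1.    0.  ]
 [-0.5   0.   -0.87]]
```

Emit:
carry_out:
  deltas: "50 -54 0 0 0 -0.02 0; 100 -108 0 0 0 -0.05 0; 150 -162 0 0 0 -0.07 0; 200 -216 0 0 0 -0.1 0; 250 -270 0 0 0 -0.12 0; 300 -324 0 0 0 -0.15 0; 350 -378 0 0 0 -0.17 0; 400 -432 0 0 0 -0.2 0; 450 -486 5 0 0 -0.22 0; 500 -540 8 0 0 -0.25 0; 560 -605 10 0 0 -0.27 0; 619 -669 12 0 0 -0.28 0"

```text
time_s: 1.7
eef_pos: [0.5017, 0.0976, 0.2237]
eef_rot: [0.0, 0.967, 0.256, 0.0]
wrist_force: [1.4, -0.8, 0.7]
opening: 0.999
grasp_force: 0.0
```

Emit:
carry_out:
  deltas: "0 0 0 0 0 0 0; 0 0 0 0 0 0 0"

```text
time_s: 1.95
eef_pos: [0.5005, 0.0955, 0.2232]
eef_rot: [0.0, 0.967, 0.256, -0.001]
wrist_force: [-0.2, 0.1, -0.2]
opening: 1.002
grasp_force: 0.0
```

```bash
sed -i 's/\[0,-np.radians(tilt),0\]/[0,np.radians(tilt),0]/; /reshape(3,3)/d' h.py; sed -i 's/^    M=np.column/    y=np.radians(yaw); M=np.column/' h.py
python3 - <<'E'
from h import *
o,im=snap('wrist','w1.png'); print(o['time_s'],o['eef_pos'],rot(o['eef_rot']).round(3).tolist())
c=cam('wrist',o); print([onz(c,p,0.006).round(3).tolist() for p in [(320,240),(320,140)]])
E
```

```text
1.95 [0.50048908 0.09549443 0.22318205] [[0.869, 0.495, -0.001], [0.495, -0.869, -0.0], [-0.001, -0.0, -1.0]]
[[0.477, 0.079, 0.006], [0.552, 0.122, 0.006]]
```

View pics/w1.png

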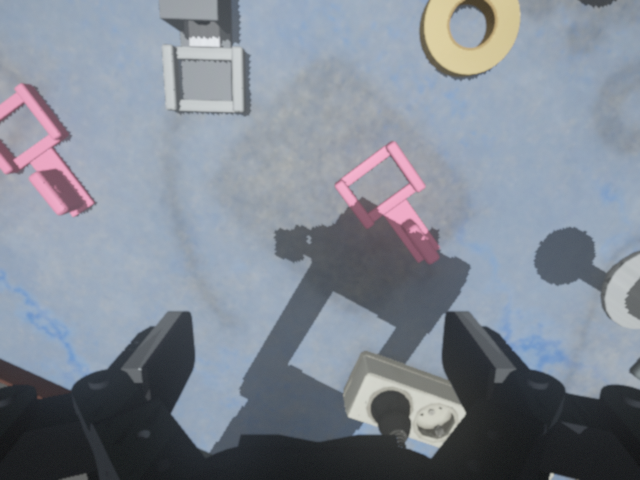

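The link's eye end is clear at (163–244, 45–113), nearly square to the image, with the sleeve mouth above it at y≈22.

```bash
python3 - <<'E'
from h import *
im=cv2.imread('pics/w1.png'); o=sensors.get_obs(); c=cam('wrist',o)
hsv=cv2.cvtColor(im,cv2.COLOR_BGR2HSV); m=((hsv[...,2]>165)&(hsv[...,1]<45)).astype(np.uint8)*255
m[:40]=0; m[130:]=0; m[:,:150]=0; m[:,260:]=0
r=cv2.minAreaRect(cv2.findNonZero(m)); print(r)
b=np.array([onz(c,p,.02)[:2] for p in cv2.boxPoints(r)]); print(b.round(4).tolist(), b.mean(0))
for i in range(4): e=b[(i+1)%4]-b[i]; print(np.linalg.norm(e)*1000,np.degrees(np.arctan2(e[1],e[0])))
# eye hole corners
print([onz(c,p,.013)[:2].round(4).tolist() for p in [(176,60),(232,60),(232,100),(179,100)]])
E
```

```text
((204.49996948242188, 84.49998474121094), (108.99998474121094, 88.99998474121094), -0.0)
[[0.4928, 0.2441], [0.5527, 0.2699], [0.5933, 0.1983], [0.5358, 0.1685]] [0.54364164 0.22019986]
65.180026071575 23.347333937409243
82.29912401291537 -60.385729908737936
64.83184243045761 -152.59005383978032
86.92058042441415 119.61865344520926
[[0.5493, 0.2494], [0.5709, 0.2115], [0.5444, 0.1983], [0.5235, 0.2352]]
```

Emit:
carry_out:
  deltas: "35 -29 20 0 0 0 0; 70 -58 50 0 0 0 0; 104 -87 90 0 0 0 0; 104 -87 130 0 0 0 0; 104 -87 160 0 0 0 0; 104 -87 160 0 0 0 0"

```text
time_s: 2.75
eef_pos: [0.5464, 0.2204, 0.0614]
eef_rot: [-0.0, 0.967, 0.254, -0.003]
wrist_force: [-0.5, 0.5, -0.3]
opening: 1.002
grasp_force: 0.0
```

```bash
python3 - <<'E'
from h import *
o,im=snap('wrist','w2.png'); print(o['time_s'],o['eef_pos'],rot(o['eef_rot']).round(3)[:,0])
E
```

```text
2.75 [0.54639147 0.22041022 0.06142577] [ 0.871  0.492 -0.005]
```

View pics/w2.png

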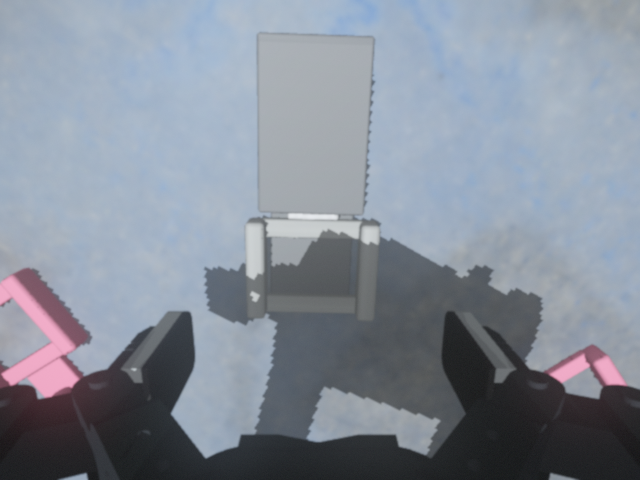

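Centred above the link: its cheeks span columns 246–380 and the fingers sit either side at 193 and 443.

```bash
python3 - <<'E'
from h import *
o=sensors.get_obs(); c=cam('wrist',o)
b=np.array([onz(c,p,.011) for p in [(268,237),(358,237),(355,297),(267,297)]]); print(b.round(4).tolist(),b.mean(0))
b2=np.array([onz(c,p,.020) for p in [(247,219),(380,221),(375,318),(247,318)]]); print(b2.round(4).tolist(),b2.mean(0))
e=b2[1]-b2[0]; print(np.degrees(np.arctan2(e[1],e[0]))+90)
e=b2[0]-b2[3]; print(np.degrees(np.arctan2(e[1],e[0])))
s=np.array([onz(c,p,.049) for p in [(258,33),(374,37),(364,213),(258,212)]]);e=s[:2].mean(0)-s[2:].mean(0);print(np.degrees(np.arctan2(e[1],e[0])),s[2:].mean(0))
delta([*(b.mean(0)/2+b2.mean(0)/2)[:2],.004],down(29))
E
```

```text
[[0.5522, 0.2504, 0.011], [0.5736, 0.2126, 0.011], [0.546, 0.1979, 0.011], [0.5242, 0.2364, 0.011]] [0.54898947 0.22431554 0.011     ]
[[0.5576, 0.2629, 0.02], [0.5866, 0.2098, 0.02], [0.5443, 0.1863, 0.02], [0.5136, 0.2406, 0.02]] [0.5505157 0.2248893 0.02     ]
28.643617209682176
26.848344135216113
27.65285213833864 [0.58000677 0.24150327 0.049     ]
delta [ 3.4 -2.4 59.5] [-0.     0.002  0.008]
```

Emit:
carry_out:
  deltas: "3 -2 20 0 0 0.01 0; 3 -2 40 0 0 0.01 0; 3 -2 54 0 0 0.01 0; 3 -2 58 0 0 0.01 0; 3 -2 58 0 0 0.01 0; 3 -2 58 0 0 0.01 1; 3 -2 58 0 0 0.01 1; 3 -2 58 0 0 0.01 1; 3 -2 58 0 0 0.01 1; 3 -2 58 0 0 0.01 1"

```text
time_s: 4.05
eef_pos: [0.5511, 0.2259, 0.0069]
eef_rot: [0.0, 0.968, 0.251, 0.001]
wrist_force: [-0.5, -0.2, 6.6]
opening: 0.702
grasp_force: 65.7
```

Emit:
carry_out:
  deltas: "0 0 -2 0 0 0 1; -8 0 -2 0 0 0 1; -18 0 -2 0 0 0 1; -30 0 -2 0 0 0 1; -42 0 -2 0 0 0 1; -55 0 -2 0 0 0 1; -70 0 -2 0 0 0 1; -85 0 -2 0 0 0 1; -100 0 -2 0 0 0 1; -115 0 -2 0 0 0 1; -125 0 -2 0 0 0 1; -125 0 -2 0 0 0 1"

```text
time_s: 5.55
eef_pos: [0.4401, 0.1648, 0.0077]
eef_rot: [-0.0, 0.968, 0.251, -0.0]
wrist_force: [0.3, 0.4, -1.9]
opening: 0.703
grasp_force: 65.0
```

```bash
python3 - <<'E'
from h import *
o,im=snap('wrist','w3.png'); print(o['eef_pos'],o['wrist_force'],o['opening'])
E
```

```text
[0.44011476 0.16477972 0.00767355] [ 0.33056187  0.44562691 -1.8785008 ] 0.702587602993594
```

View pics/w3.png

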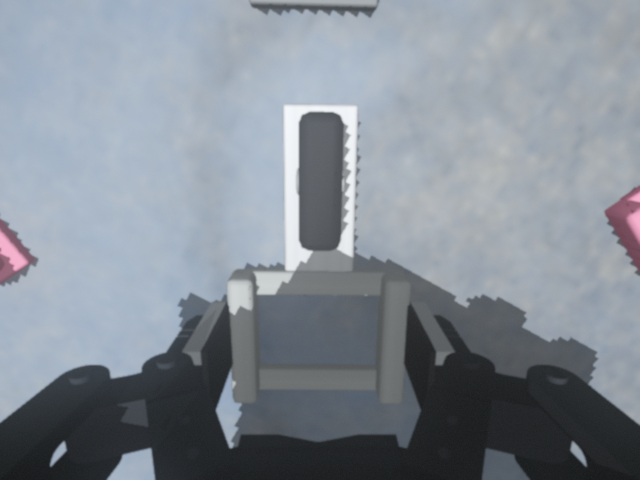

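The link is clear of the sleeve, held by its cheeks, with the grip straight ahead at (320,180). I'll lower it now.

Emit:
carry_out:
  deltas: "0 0 3 0 0 0 1; 0 0 5 0 0 0 1; 0 0 6 0 0 0 1; 0 0 7 0 0 0 1; 0 0 7 0 0 0 1"

```text
time_s: 6.22
eef_pos: [0.4407, 0.1651, 0.0009]
eef_rot: [0.0, 0.968, 0.251, -0.0]
wrist_force: [-2.4, -0.4, 3.2]
opening: 0.702
grasp_force: 65.5
```

Emit:
carry_out:
  deltas: "0 0 0 0 0 0 0; 0 0 0 0 0 0 0; 0 0 0 0 0 0 0; 0 0 0 0 0 0 0; 0 0 -15 0 0 0 0; 0 0 -40 0 0 0 0; 30 0 -75 0 0 0 0; 58 0 -90 0 0 0 0; 58 0 -90 0 0 0 0; 58 0 -90 0 0 0 0"

```text
time_s: 7.48
eef_pos: [0.4902, 0.193, 0.0903]
eef_rot: [-0.0, 0.968, 0.251, -0.001]
wrist_force: [0.2, -0.6, -0.2]
opening: 1.001
grasp_force: 0.0
```

```bash
python3 - <<'E'
from h import *
o,im=snap('wrist','w4.png'); print(o['time_s'],o['eef_pos'],o['wrist_force'],o['opening'])
E
```

```text
7.475 [0.49021276 0.1929527  0.09028138] [ 0.24050902 -0.55857803 -0.16289198] 1.0006116174291537
```

View pics/w4.png

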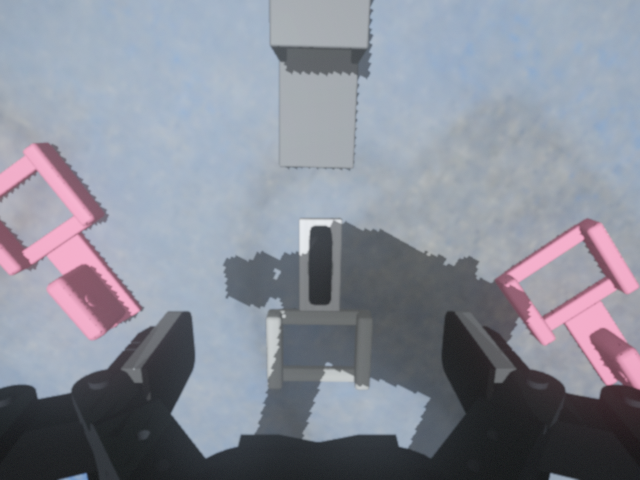

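The link is flat on the worktop, with the grip top at (320,264) and the eye at (283–357, 327–375). The decoys are well clear.

```bash
python3 - <<'E'
from h import *
o=sensors.get_obs(); c=cam('wrist',o)
b=np.array([onz(c,p,.005) for p in [(283,326),(357,326),(356,374),(283,374)]]); print(b.mean(0),np.linalg.norm(b[0]-b[1]),np.linalg.norm(b[1]-b[2]))
g=np.array([onz(c,p,.032) for p in [(320,227),(320,304)]]); print(g.mean(0),np.linalg.norm(g[0]-g[1]))
e=g.mean(0)-b.mean(0); print(np.linalg.norm(e[:2]),np.degrees(np.arctan2(e[1],e[0])))
e=b[0]-b[1]; print(np.degrees(np.arctan2(e[1],e[0]))-90)
delta([*g.mean(0)[:2],.008],down(29.1))
E
```

```text
[0.43620827 0.16136108 0.005     ] 0.04430510131530424 0.032804462618040056
[0.4915487  0.19215782 0.032     ] 0.041114560082090176
0.06333247218198115 29.095771823703828
29.106030589712063
delta [ 1.4  1.5 81.8] [-0.001  0.002 -0.001]
```

Emit:
carry_out:
  deltas: "0 1 30 0 0 0 0; -1 1 60 0 0 0 0; -1 1 78 0 0 0 0; -1 1 82 0 0 0 0; -1 1 82 0 0 0 0; -1 1 82 0 0 0 1; -1 1 82 0 0 0 1; -1 1 82 0 0 0 1; -1 1 82 0 0 0 1; -1 1 82 0 0 0 1; -1 1 82 0 0 0 1; -1 1 82 0 0 0 1"

```text
time_s: 9.02
eef_pos: [0.4914, 0.192, 0.0091]
eef_rot: [-0.0, 0.968, 0.251, 0.0]
wrist_force: [-0.8, 0.1, 5.6]
opening: 0.13
grasp_force: 59.2
```

Emit:
carry_out:
  deltas: "0 0 -10 0 0 0 1; 0 0 -30 0 0 0 1; 0 0 -60 0 0 0 1; 0 0 -100 0 0 0 1; 0 0 -150 0 0 0 1; 0 0 -200 0 0 0 1; 0 0 -250 0 0 0 1; 0 0 -250 0 0 0 1; 0 0 -250 0 0 0 1"

```text
time_s: 10.15
eef_pos: [0.4903, 0.1917, 0.2578]
eef_rot: [-0.0, 0.968, 0.251, -0.001]
wrist_force: [-0.4, 0.4, -2.3]
opening: 0.126
grasp_force: 58.5
```

```bash
python3 - <<'E'
from h import *
g=cv2.cvtColor(cv2.imread('pics/w4.png'),cv2.COLOR_BGR2GRAY).astype(int)
for a,b,n in [(308,313,'L eye'),(340,345,'R')]: print(n,g[300:395,a:b].mean(1).astype(int).tolist())
print('grip',g[212:312,317:323].mean(1).astype(int).tolist())
o=sensors.get_obs(); print(o['eef_pos'],o['wrist_force'],rot(o['eef_rot']).round(3)[:,0])
delta([.53,-.107,.34],down(0),o)
E
```

```text
L eye [69, 75, 84, 97, 115, 127, 129, 129, 130, 127, 118, 108, 108, 109, 110, 110, 110, 111, 112, 113, 113, 112, 111, 109, 103, 96, 95, 94, 94, 94, 94, 95, 94, 95, 95, 96, 95, 95, 95, 95, 96, 96, 96, 96, 97, 97, 97, 97, 96, 96, 97, 97, 97, 97, 97, 97, 97, 97, 97, 97, 97, 97, 97, 97, 96, 95, 94, 95, 98, 105, 109, 110, 111, 111, 112, 114, 114, 114, 114, 112, 109, 102, 98, 97, 97, 97, 96, 96, 96, 96, 96, 96, 96, 97, 97]
R [86, 87, 88, 88, 87, 88, 87, 88, 88, 89, 92, 97, 104, 107, 108, 108, 109, 109, 111, 111, 111, 111, 111, 109, 104, 95, 92, 92, 92, 92, 92, 92, 92, 92, 93, 94, 94, 94, 94, 96, 95, 96, 96, 96, 95, 97, 97, 97, 97, 96, 96, 96, 96, 96, 95, 95, 95, 96, 96, 96, 97, 96, 97, 96, 96, 94, 93, 93, 97, 114, 141, 169, 188, 195, 198, 199, 201, 201, 200, 199, 196, 188, 178, 174, 174, 174, 174, 174, 175, 175, 175, 175, 174, 174, 173]
grip [179, 179, 179, 178, 176, 165, 161, 192, 220, 231, 233, 230, 218, 181, 114, 72, 69, 69, 69, 68, 68, 68, 67, 67, 67, 67, 67, 66, 66, 66, 66, 66, 66, 65, 64, 65, 64, 64, 63, 63, 63, 62, 62, 62, 61, 62, 60, 60, 60, 59, 59, 59, 58, 58, 58, 58, 58, 57, 56, 56, 55, 56, 55, 54, 54, 54, 54, 54, 53, 53, 53, 53, 52, 51, 52, 51, 51, 50, 50, 50, 50, 50, 50, 50, 49, 48, 49, 49, 49, 48, 48, 52, 74, 106, 125, 131, 130, 128, 120, 109]
[0.49030328 0.1916935  0.25776493] [-0.42387927  0.36187394 -2.25485006] [ 0.874  0.485 -0.001]
delta [-110.4  280.4  -82.2] [-0.     0.001  0.507]
```

```bash
python3 - <<'E'
from h import *
M=down(29.1); p=np.array([.49021,.19295,.09028])
m=vision.camera_model('wrist'); T=np.eye(4);T[:3,:3]=M;T[:3,3]=p; c=(np.array(m['K']),m['k1'],T@np.array(m['hand_eye']))
for row,z,x in [(218.7,.005,80),(226,.032,77),(303.5,.032,39),(311,.005,24),(324.8,.005,15),(369,.005,-15),(381.5,.005,-24)]:
    P=onz(c,(320,row),z); print(x,((P-p)@M[:,0]*1000).round(1),(((P-p)@M[:,0])*1000-x).round(1))
E
```

```text
80 20.1 -59.9
77 22.3 -54.7
39 -19.1 -58.1
24 -35.9 -59.9
15 -44.9 -59.9
-15 -75.0 -60.0
-24 -83.8 -59.8
```

Emit:
carry_out:
  deltas: "-20 40 -20 0 0 0.08 1; -40 90 -40 0 0 0.16 1; -60 140 -60 0 0 0.25 1; -80 190 -75 0 0 0.34 1; -100 240 -82 0 0 0.42 1; -110 280 -82 0 0 0.5 1; -110 280 -82 0 0 0.507 1; -110 280 -82 0 0 0.507 1; -110 280 -82 0 0 0.507 1"

```text
time_s: 11.28
eef_pos: [0.5304, -0.105, 0.3398]
eef_rot: [-0.0, 1.0, 0.001, -0.001]
wrist_force: [-0.3, -0.0, -2.5]
opening: 0.129
grasp_force: 59.0
```

```bash
python3 - <<'E'
from h import *
o,im=snap('wrist','w5.png'); print(o['time_s'],o['eef_pos'],o['wrist_force'],rot(o['eef_rot']).round(3)[:,0])
snap('top','t5.png'); snap('scene','s5.png')
c=cam('wrist',o); print(proj(c,np.array([.574,-.107,.14])))
E
```

```text
11.275 [ 0.53038248 -0.10502607  0.33980803] [-0.32296369 -0.04628093 -2.5302775 ] [ 1.     0.002 -0.001]
[320.83707036 159.25053494]
```

View pics/w5.png

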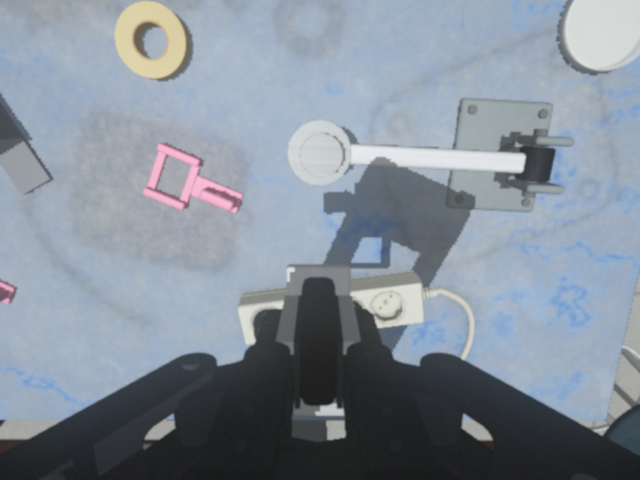

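The stud head shows as the inner circle near (323,154), with the seat disc around it near (320,153). The balance arm runs to the right, towards the post. The link is held level, eye end towards the bottom.

```bash
python3 - <<'E'
from h import *
im=cv2.imread('pics/w5.png'); o=sensors.get_obs(); c=cam('wrist',o)
g=cv2.cvtColor(im,cv2.COLOR_BGR2GRAY); x0,y0=270,100; s=4
r=cv2.resize(g[y0:210,x0:380],None,fx=s,fy=s,interpolation=cv2.INTER_CUBIC)
cv2.imwrite('pics/crop5.png',r)
for lo,hi,z in [(19,27,.14),(28,36,.114)]:
    C=cv2.HoughCircles(r,cv2.HOUGH_GRADIENT_ALT,1,5,param1=60,param2=.5,minRadius=lo*s,maxRadius=hi*s)
    if C is None: print('none'); continue
    for u,v,rr in C[0][:4]:
        uv=(u/s+x0,v/s+y0); P=onz(c,uv,z); print(np.round(uv,1),(rr/s).round(1),P.round(4))
# arm axis
for col in (360,500):
    k=[i for i in range(130,190) if g[i,col]>170]; print(col,k[0],k[-1],onz(c,(col,(k[0]+k[-1])/2),.11).round(4))
E
```

```text
[322.5 156.8] 23.2 [ 0.5765 -0.1088  0.14  ]
[319.5 154.2] 21.7 [ 0.5785 -0.1064  0.14  ]
[319.  154.5] 32.0 [ 0.5766 -0.106   0.114 ]
360 130 176 [ 0.5777 -0.1418  0.11  ]
500 152 171 [ 0.5707 -0.2649  0.11  ]
```

View pics/crop5.png

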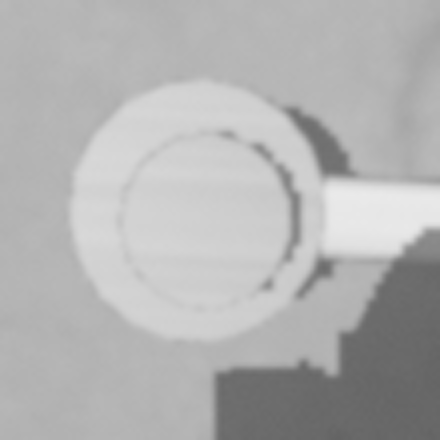

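```bash
cat >> h.py <<'E'
S=np.array([.5777,-.1077,.114]); L=np.array([-.0605,0,.0091])
def tcp(u,z,tilt,yoff=0,roll=0):
    M=down(0,tilt)@R.from_rotvec([np.radians(roll),0,0]).as_matrix(); return S+np.array([u,yoff,z])/1000-M@(L+[-.015,0,0]),M
def where(o=None):
    o=o or sensors.get_obs(); A=rot(o['eef_rot']); T=o['eef_pos']+A@(L+[-.015,0,0])
    print('t',o['time_s'],'toe rel seat mm',((T-S)*1000).round(1),'tilt',np.degrees(np.arcsin(A[2,0])).round(1),'ydir',A[:,1].round(3),'F',o['wrist_force'].round(1),'op',o['opening'].round(3))
E
python3 - <<'E'
from h import *
where()
for w in [(-30,70,38),(-26,45,38),(-26,12,38)]: print(tcp(*w)[0].round(3)); delta(*tcp(*w))
E
```

```text
Traceback (most recent call last):
  File "h.py", line 39, in where
    print('t',o['time_s'],'toe rel seat mm',((T-S)*1000).round(1),'tilt',np.degrees(np.arcsin(A[2,0])).round(1),'ydir',A[:,1].round(3),'F',o['wrist_force'].round(1),'op',o['opening'].round(3))
                                                                                                                                                                          ^^^^^^^^^^^^^^^^^^
AttributeError: 'float' object has no attribute 'round'
```

```bash
sed -i "s/o\['opening'\].round(3)/o['opening']/" h.py
python3 - <<'E'
from h import *
where()
for w in [(-30,70,38),(-26,45,38),(-26,12,38)]: print(tcp(*w)[0].round(3)); delta(*tcp(*w))
E
```

```text
t 11.425 toe rel seat mm [-122.5    2.3  217.5] tilt -0.0 ydir [ 0.002 -1.    -0.   ] F [-0.  -0.3 -2.1] op 0.12319115584826122
[ 0.602 -0.108  0.238]
delta [ 70.9   2.5 103. ] [-0.001  0.663  0.001]
[ 0.606 -0.108  0.213]
delta [ 74.9   2.5 128. ] [-0.001  0.663  0.001]
[ 0.606 -0.108  0.18 ]
delta [ 74.9   2.5 161. ] [-0.001  0.663  0.001]
```

Emit:
carry_out:
  deltas: "5 0 0 0 0.12 0 1; 15 1 0 0 0.25 0 1; 30 2 0 0 0.38 0 1; 45 2 20 0 0.5 0 1; 60 2 60 0 0.6 0 1; 71 2 103 0 0.663 0 1; 71 2 103 0 0.663 0 1; 71 2 103 0 0.663 0 1"

```text
time_s: 12.42
eef_pos: [0.6028, -0.1085, 0.2399]
eef_rot: [0.0, 0.945, 0.0, 0.326]
wrist_force: [1.1, 0.0, -0.9]
opening: 0.128
grasp_force: 59.2
```

```bash
python3 - <<'E'
from h import *
where()
for w in [(-26,45,38),(-26,12,38)]: delta(*tcp(*w))
_,im=snap('scene'); cv2.imwrite('pics/s6.png',cv2.resize(im[130:290,270:480],None,fx=3.5,fy=3.5,interpolation=cv2.INTER_CUBIC))
E
```

```text
t 12.425 toe rel seat mm [-28.8  -0.9  72.2] tilt 38.1 ydir [ 0.    -1.     0.001] F [ 1.1  0.  -0.9] op 0.12777452390862365
delta [-14.6  -0.9  23.2] [ 0.001 -0.001  0.001]
delta [-34.9  -0.9  49.2] [ 0.001 -0.001  0.001]
```

View pics/s6.png

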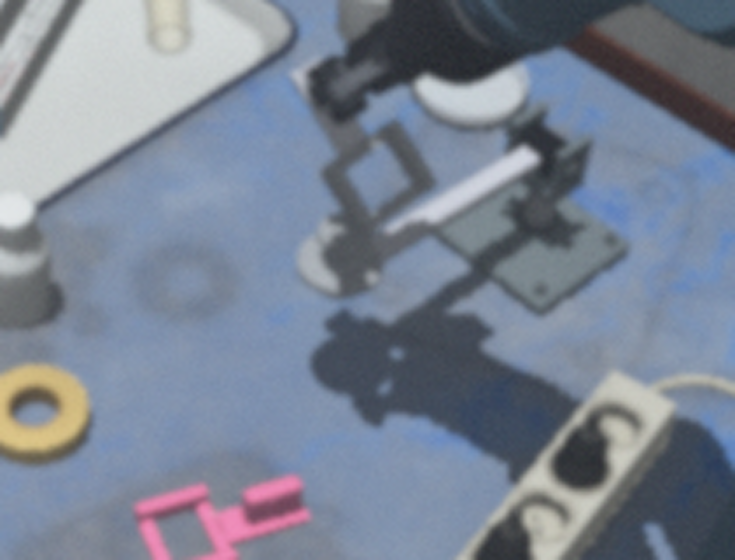

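The link is tilted above the stud, in line with it, with the grip raised on the far side.

Emit:
carry_out:
  deltas: "-7 0 10 0 0 0 1; -15 -1 23 0 0 0 1; -20 -1 31 0 0 0 1; -25 -1 37 0 0 0 1; -29 -1 42 0 0 0 1; -33 -1 46 0 0 0 1; -35 -1 49 0 0 0 1; -35 -1 49 0 0 0 1; -35 -1 49 0 0 0 1"

```text
time_s: 13.6
eef_pos: [0.6046, -0.1075, 0.1778]
eef_rot: [0.0, 0.945, -0.0, 0.326]
wrist_force: [0.3, -0.5, -2.4]
opening: 0.128
grasp_force: 59.2
```

```bash
python3 - <<'E'
from h import *
where()
for w in [(-26,12,38),(-15,12.5,38),(-6.5,12.5,38)]: delta(*tcp(*w))
_,im=snap('scene','s7.png')
E
```

```text
t 13.6 toe rel seat mm [-27.    0.2  10.2] tilt 38.0 ydir [-0. -1.  0.] F [ 0.3 -0.5 -2.4] op 0.12809442341311822
delta [ 1.9  0.2 -0.8] [ 0. -0. -0.]
delta [10.9  0.2  5.6] [ 0. -0. -0.]
delta [17.6  0.2 10.8] [ 0. -0. -0.]
```

Emit:
carry_out:
  deltas: "2 0 -1 0 0 0 1; 5 0 1 0 0 0 1; 9 0 4 0 0 0 1; 12 0 6 0 0 0 1; 15 0 9 0 0 0 1; 17.6 0 10.8 0 0 0 1; 17.6 0 10.8 0 0 0 1; 17.6 0 10.8 0 0 0 1"

```text
time_s: 14.65
eef_pos: [0.6248, -0.1073, 0.1797]
eef_rot: [-0.0, 0.946, -0.0, 0.325]
wrist_force: [0.9, -0.8, -2.2]
opening: 0.127
grasp_force: 59.2
```

```bash
python3 - <<'E'
from h import *
where()
for t in [32,26,20,14,8,3,0]: delta(*tcp(-6.5,13.5,t))
E
```

```text
t 14.65 toe rel seat mm [-6.8  0.4 12.1] tilt 38.0 ydir [-0. -1. -0.] F [ 0.9 -0.8 -2.2] op 0.12675374782917292
delta [1.7 0.4 7. ] [ 0.    -0.104 -0.   ]
delta [ 1.4  0.4 14.9] [-0.    -0.209 -0.   ]
delta [ 0.3  0.4 22.8] [-0.    -0.314 -0.   ]
delta [-1.7  0.4 30.5] [-0.    -0.418 -0.   ]
delta [-4.4  0.4 38. ] [-0.    -0.523 -0.   ]
delta [-7.3  0.4 44. ] [-0.   -0.61 -0.  ]
delta [-9.2  0.4 47.4] [-0.    -0.663 -0.   ]
```

Emit:
carry_out:
  deltas: "2.5 0 3 0 -0.05 0 1; 2.5 0 7 0 -0.104 0 1; 2.5 0 11 0 -0.157 0 1; 2.2 0 15 0 -0.209 0 1; 2.2 0 15 0 -0.209 0 1"

```text
time_s: 15.28
eef_pos: [0.6366, -0.1074, 0.1697]
eef_rot: [0.0, 0.974, 0.0, 0.226]
wrist_force: [-0.8, 0.6, -2.0]
opening: 0.122
grasp_force: 59.2
```

```bash
python3 - <<'E'
from h import *
where()
for t in [20,14,8,3,0]: delta(*tcp(-6,14,t))
E
```

```text
t 15.275 toe rel seat mm [-5.   0.2 14.3] tilt 26.1 ydir [ 0. -1.  0.] F [-0.8  0.6 -2. ] op 0.12195769040190713
delta [-0.5  0.3  7.9] [ 0.    -0.106  0.   ]
delta [-0.8  0.3 15.8] [ 0.    -0.211  0.   ]
delta [-2.   0.3 23.7] [ 0.    -0.315  0.   ]
delta [-3.5  0.3 30.1] [ 0.    -0.403  0.   ]
delta [-4.7  0.3 33.9] [ 0.    -0.455  0.   ]
```

Emit:
carry_out:
  deltas: "0.5 0 4 0 -0.053 0 1; 0.5 0 8 0 -0.106 0 1; 0.3 0 12 0 -0.158 0 1; 0.2 0 16 0 -0.211 0 1; 0.2 0 16 0 -0.211 0 1"

```text
time_s: 15.9
eef_pos: [0.6434, -0.1072, 0.1548]
eef_rot: [-0.0, 0.993, 0.0, 0.122]
wrist_force: [0.2, -0.1, -1.6]
opening: 0.123
grasp_force: 59.1
```

```bash
python3 - <<'E'
from h import *
where()
for t in [8,3,0]: delta(*tcp(-8,13,t))
E
```

```text
t 15.9 toe rel seat mm [-5.4  0.5 13.7] tilt 14.0 ydir [ 0.    -1.    -0.001] F [ 0.2 -0.1 -1.6] op 0.1225255996801238
delta [-2.2  0.5  8. ] [-0.001 -0.104  0.   ]
delta [-2.4  0.5 14.6] [-0.001 -0.192  0.   ]
delta [-2.8  0.5 18.6] [-0.001 -0.244  0.   ]
```

Emit:
carry_out:
  deltas: "-0.5 0 4 0 -0.052 0 1; -1.2 0 8 0 -0.104 0 1; -1.8 0 12 0 -0.155 0 1; -2.4 0 15 0 -0.2 0 1; -2.8 0.5 18.6 0 -0.244 0 1; -2.8 0.5 18.6 0 -0.244 0 1"

```text
time_s: 16.65
eef_pos: [0.6448, -0.1077, 0.1357]
eef_rot: [-0.001, 1.0, 0.0, 0.0]
wrist_force: [-0.5, 1.1, -2.7]
opening: 0.126
grasp_force: 59.1
```

```bash
python3 - <<'E'
from h import *
where()
_,a=snap('scene'); _,b=snap('top')
f=lambda im,p: cv2.resize(im[p[1]-50:p[1]+50,p[0]-60:p[0]+60],None,fx=4,fy=4,interpolation=cv2.INTER_CUBIC)
cv2.imwrite('pics/s8.png',cv2.resize(a[150:270,310:460],(750,600),interpolation=cv2.INTER_CUBIC))
E
```

```text
t 16.65 toe rel seat mm [-8.4  0.  12.6] tilt 0.0 ydir [ 0.    -1.    -0.001] F [-0.5  1.1 -2.7] op 0.12611349220865695
```

View pics/s8.png

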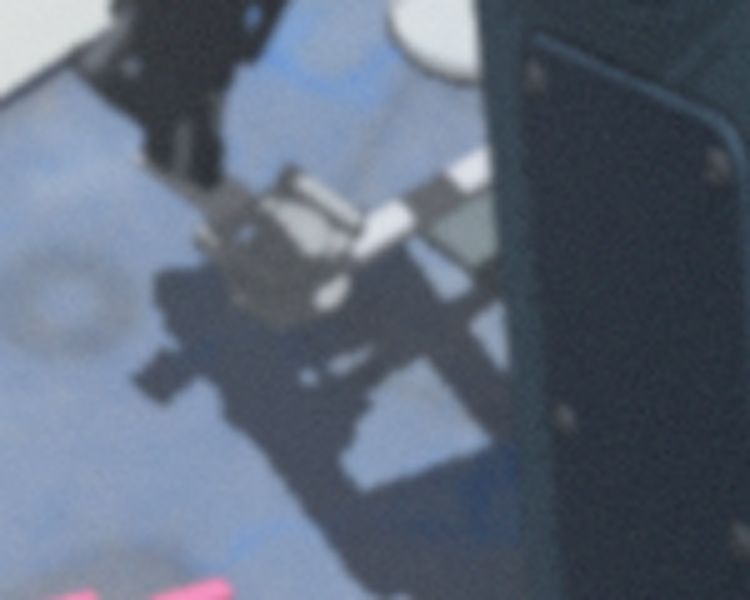

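The link is level. The bright stud head shows inside its eye at about (305,225), and the seat rim is below.

Emit:
carry_out:
  deltas: "-1 0 2 0 0 0 1; -2 0 5 0 0 0 1; -3 0 8 0 0 0 1; -4 0 10 0 0 0 1; -4 0 12 0 0 0 1; -4 0 14 -0.01 0 0 1; -4 0 16 -0.01 0 0 1; -4 0 18 -0.02 0 0 1; -4 0 18 -0.02 0 0 1; -4 0 18 -0.02 0 0 1"

```text
time_s: 18.0
eef_pos: [0.6408, -0.1078, 0.1184]
eef_rot: [0.01, 1.0, -0.0, -0.0]
wrist_force: [-0.6, -0.2, -1.2]
opening: 0.128
grasp_force: 59.3
```

```bash
python3 - <<'E'
from h import *
where(); print(sensors.get_obs()['torque'])
E
```

```text
t 18.0 toe rel seat mm [-12.4  -0.3  -4.6] tilt -0.1 ydir [-0.   -1.    0.02] F [-0.6 -0.2 -1.2] op 0.12836316475799806
[ 0.18002765  0.0269104  -0.01786525]
```

Emit:
carry_out:
  deltas: "0 0 2 -0.01 0 0 1; 0 0 4 -0.02 0 0 1; 0 0 6 -0.02 0 0 1; 0 0 8 -0.03 0 0 1; 0 0 10 -0.03 0 0 1; 0 0 12 -0.04 0 0 1; 0 0 14 -0.05 0 0 1; 0 0 15 -0.05 0 0 1; 0 0 16 -0.05 0 0 1; 0 0 16 -0.05 0 0 1; 0 0 16 -0.05 0 0 1; 0 0 16 -0.05 0 0 1"

```text
time_s: 19.5
eef_pos: [0.6407, -0.1082, 0.1023]
eef_rot: [0.035, 0.999, -0.0, -0.001]
wrist_force: [-0.5, 0.7, -0.4]
opening: 0.123
grasp_force: 59.4
```

```bash
python3 - <<'E'
from h import *
where(); o=[snap('top')[0]['wrist_force'] for _ in range(6)]; print(np.mean(o,0))
E
```

```text
t 19.5 toe rel seat mm [-12.5  -1.1 -20.6] tilt -0.1 ydir [-0.    -0.998  0.07 ] F [-0.5  0.7 -0.4] op 0.123425014196408
[-0.19441921  1.19597492 -0.54815112]
```

Emit:
carry_out:
  deltas: "0 0 1 -0.01 0 0 1; 0 0 2 -0.01 0 0 1; 0 0 3 -0.02 0 0 1; 0 0 4 -0.02 0 0 1; 0 0 5 -0.03 0 0 1; 0 0 6 -0.03 0 0 1; 0 0 6 -0.03 0 0 1; 0 0 6 -0.03 0 0 1; 0 0 6 -0.03 0 0 1; 0 0 6 -0.03 0 0 1"

```text
time_s: 21.05
eef_pos: [0.6408, -0.1086, 0.0964]
eef_rot: [0.05, 0.999, -0.0, -0.0]
wrist_force: [0.5, 1.2, -0.3]
opening: 0.124
grasp_force: 59.5
```

```bash
python3 - <<'E'
from h import *
where(); o=[snap('top')[0]['wrist_force'] for _ in range(8)]; print(np.mean(o,0))
E
```

```text
t 21.05 toe rel seat mm [-12.4  -1.8 -26.6] tilt -0.0 ydir [-0.    -0.995  0.1  ] F [ 0.5  1.2 -0.3] op 0.12391916881120253
[ 0.40923965  0.99052015 -0.3274719 ]
```

Emit:
carry_out:
  deltas: "0 0 0 0 0 0 0.82; 0 0 0 0 0 0 0.75; 0 0 0 0 0 0 0.65; 0 0 0 0 0 0 0.65; 0 0 0 0 0 0 0.65; 0 0 0 0 0 0 0.65; 0 0 0 0 0 0 0.65"

```text
time_s: 22.32
eef_pos: [0.6408, -0.1086, 0.0963]
eef_rot: [0.05, 0.999, -0.0, -0.001]
wrist_force: [-0.1, 0.0, 1.2]
opening: 0.35
grasp_force: 0.0
```

Emit:
carry_out:
  deltas: "0 0 -10 0 0 0 0.65; 0 0 -25 0 0 0 0.65; 0 0 -50 0 0 0 0.65; 0 0 -80 0 0 0 0.65; 0 0 -120 0 0 0 0.65; -30 0 -170 0.1 0 0 0.65; -80 0 -210 0.1 0 0 0.65; -110 0 -230 0.1 0 0 0.65; -110 0 -230 0.1 0 0 0.65; -110 0 -230 0.1 0 0 0.65; -110 0 -230 0.1 0 0 0.65"

```text
time_s: 23.7
eef_pos: [0.5312, -0.0855, 0.3243]
eef_rot: [-0.0, 1.0, 0.0, -0.001]
wrist_force: [0.5, 0.2, 0.1]
opening: 0.35
grasp_force: 0.0
```

```bash
python3 - <<'E'
from h import *
o,im=snap('wrist','w9.png'); print(o['time_s'],o['eef_pos'],o['wrist_force']); c=cam('wrist',o)
_,im2=snap('wrist'); print('motion',cv2.absdiff(im,im2).mean())
print(proj(c,[.578,-.107,.115]))
g=cv2.cvtColor(im,cv2.COLOR_BGR2HSV)
# head, link outline; project expected corners for eye centre guess
d=(g[...,2]<80).astype(np.uint8)*255
u,v=proj(c,[.636,-.107,.12]).astype(int); w=d[max(v-60,0):v+60,u-60:u+60]
n,l,s,ce=cv2.connectedComponentsWithStats(w)
for i in range(1,n):
    if s[i,4]>200: print(s[i],ce[i]+[u-60,max(v-60,0)],onz(c,ce[i]+[u-60,max(v-60,0)],.12).round(3))
E
```

```text
23.7 [ 0.53120718 -0.08549459  0.32430388] [0.48384904 0.15362794 0.08384232]
motion 0.8712293836805556
[344.34430842 154.16081614]
```

```bash
python3 - <<'E'
from h import *
im=cv2.imread('pics/w9.png'); g=cv2.cvtColor(im,cv2.COLOR_BGR2GRAY); o=sensors.get_obs(); c=cam('wrist',o)
print('grip exp',proj(c,[.636,-.107,.12]))
print(g[20:216:6,270:426:6])
E
```

```text
grip exp [346.126706    77.94639294]
[[173 171 170 170 161 160 166 168 171 172 173 171 166 158 155 159 166 168
  169 169 169 169 170 172 170 171]
 [171 175 172 171 161 163 166 167 170 171 172 172 166 157 156 158 167 172
  171 172 171 171 171 174 168 170]
 [174 172 172 171 165 162 164 164 162 169 169 168 160 157 160 161 169 171
  174 170 168 171 171 170 169 170]
 [173 172 171 172 166 163 161 157 160 157 163 159 161 162 160 166 169 172
  172 170 169 167 171 171 170 171]
 [176 173 172 177 172 170 163 160 156 157 161 160 163 167 166 169 172 171
  170 170 169 169 170 168 170 168]
 [179 175 174 175 175 174 168 163 155 157 161 214  86  79 150 221 174 170
  171 170 173 169 169 169 170 169]
 [178 179 175 180 172 173 172 168 166 166 167 235  81  86  88 232 172 172
  172 171 172 170 172 169 170 170]
 [177 180 182 179 175 176 173 172 170 171 175 235  82  90  86 229 174 174
  176 173 173 172 172 173 172 173]
 [177 179 179 179 178 177 175 173 173 173 174 235  85  89  91 225 171 176
  175 174 173 172 175 173 172 172]
 [176 178 177 175 176 173 175 175 176 175 175 235  86  92 103 221 122 176
  175 17
[... 1834 characters left out ...]
21 120 116
  117 105 104 105 102 102 104 106]
 [169 175 170 171 174 174 177 175 175 177 202 208 208 200 175 105 105 105
  103 105 102 104 102 100 104 102]
 [174 176 176 177 175 175 174 176 175 177 177 175 175 175 149 104 103 105
  102 101 101 100 101  96 102 100]
 [173 173 177 175 174 176 175 175 176 109 106 107 167 106 105 103 102 102
  101 102 103 101 100  95 100 101]
 [171 175 175 175 174 174 174 176 176 106 105 103 102 104 104 103 101 101
  100 101 101  97  98  93  97  98]
 [172 176 174 177 174 173 174 176 175 104 105 105 103 103 102 102 101 101
  102 100  99 101  99  98  94  96]
 [174 175 175 174 174 174 174 175 175 103 105 103 157 102 101 100 100  96
  100  99 100  98  98  98  93  95]]
```

Emit:
carry_out:
  deltas: "0 0 0 0 0 0 0.65; 0 0 0 0 0 0 0.65; 0 0 0 0 0 0 0.65; 0 0 0 0 0 0 0.65; 0 0 0 0 0 0 0.65; 0 0 0 0 0 0 0.65; 0 0 0 0 0 0 0.65; 0 0 0 0 0 0 0.65"

```text
time_s: 24.8
eef_pos: [0.531, -0.0856, 0.3253]
eef_rot: [-0.0, 1.0, -0.0, -0.001]
wrist_force: [0.4, 0.8, -0.9]
opening: 0.35
grasp_force: 0.0
```

```bash
python3 - <<'E'
from h import *
a=cv2.imread('pics/w9.png'); _,b=snap('wrist'); print('change in link region',cv2.absdiff(a,b)[40:190,300:400].mean())
print(ctrl.hand_in())
E
```

```text
change in link region 2.5855333333333332
the job is handed in; nothing more can be done
None
```

The link is hooked over the stud and resting on the sunk arm's seat, the gripper is clear, and the job is handed in; no verdict came back, and the final pose was checked only from wrist-camera pixel values.

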